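# Ready a small engine for a cold start

## Task

Get the mower engine on the bench ready for a cold start: with the fingertips, push the choke lever towards the engine shroud, past its middle click and all the way to its far stop, without ramming or pinching it. Then press the rubber primer bulb on the same deck fully down and let it come back up. Touch only these two: lift nothing, and leave the socket on the deck and the other things on the bench where they are.

Things in the scene. Friction and masses are not known exactly. Their poses are not given: they have to be found in the camera images.
- engine: Engine on a board, all fixed. Origin: on the bench under the centre of its control deck; z up, x away from the robot and y to its left when not turned. Deck: flat, grey, 220 (x) by 180 (y) mm, top at z = 150 mm. The round shroud stands on the +y side: axis at x 40, y 235 mm, radius 128, top at z = 234 mm. Board: x -140 to 200, y -115 to 385 mm, 30 mm thick.
- choke_pivot (a point): Pivot of the choke lever, on the deck's top face (engine x = 60, y = 0, z = 150 mm). The lever turns about the vertical through it.
- choke_knob (a point): Centre of the upright round black knob (diameter 18 mm) at the end of the choke lever, 75 mm from the pivot. The knob's top is 19.5 mm above this point, its foot 19.5 mm below, which is 7 mm above the deck. The lever is a thin steel strip, 12 mm wide, 4 mm thick, 7 to 11 mm above the deck, from pivot to knob.
- choke (a joint): Lever angle, rad: 0 run, 0.6 middle click (half choke), 1.2 far stop (full choke). It grows clockwise from above, the knob swinging towards the shroud: from the pivot the knob lies at angle 3.752 minus this value from engine x. It starts near 0. A spring detent holds it at 0, 0.6 (+-0.1) and 1.2; crests at 0.27 and 0.95; pushing over one takes about 7 N at the knob, and well past the crest it runs on by itself.
- primer_top (a point): Top centre of the primer bulb, a black rubber dome 36 mm across, in a flat collar 48 mm across, at engine x = -75, y = 45 mm; its top stands 22 mm above the deck when out. It is pressed straight down.
- primer (a joint): Primer bulb depth, m: 0 = out, 0.008 = fully down (about 6 N). It springs back when let go.
- socket_mid (a point): Bystander: centre of a loose steel socket, 26 mm across and 45 mm tall, standing on the deck in its corner opposite the shroud and near the robot.
- spray_mid (a point): Bystander: centre of a loose grey spray can, 56 mm across, 170 mm tall, standing on the bench beside the board on the side away from the shroud.
- jar_mid (a point): Bystander: centre of a loose white jar, 70 mm across, 90 mm tall, standing near the can (the two may be swapped).
- wrench_mid (a point): Bystander: centre of a loose wrench, 180 mm long, lying flat on the bench along the edge of the board away from the shroud.

How it is judged (in metres and radians):
On the way, in this order (a step that is already met when the one before it is completed fails the run):
1. the choke lever is at its far stop (full choke) (value of joint choke above 1.14 rad), for 0.2 s.
2. then the primer bulb is fully down, with the choke still full (value of joint primer above 0.0065 m and value of joint choke above 1.14 rad), for 0.1 s.
At the end, for the whole second after the job is handed in: choke within 0.06 rad of the far stop (1.2 rad), primer bulb back out to within 1.5 mm, and the socket, spray can, jar and wrench within 20 mm of where they stood (value of joint choke above 1.14 rad and value of joint primer below 0.0015 m and distance of each of socket_mid, spray_mid, jar_mid, wrench_mid from where it was at the start of the episode below 0.02 m); the robot touches nothing.
It fails at once if the choke lever is rammed or pinched (over 35 N on it) (contact force between choke and the fingers above 35 N).
It fails at once if a bystander is pushed or lifted (over 20 mm) (distance of any of socket_mid, spray_mid, jar_mid, wrench_mid from where it was at the start of the episode above 0.02 m).
It also fails if it takes over 48 s, if anything falls off the work surface, if the arm or the gripper's body presses on something with over 40 N, if the wrist force passes 120 N, or if a joint passes its speed limit or range.

## Robot

A 6-joint arm with a two-finger parallel gripper is mounted at the origin on the work surface. World frame = base frame: x ahead of the robot, y to its left, z up, the work surface at z = 0. Lengths are in mm, angles in rad, forces in N, time in s.
With the tool pointing down it reaches from about 225 to 725 mm from the base axis. Payload 3.1 kg.
Tool frame: the origin (TCP) lies at the very end of the fingers, on their centre line; the grasp point (between the pads) lies 19 mm behind it; x points along the fingers, y is the direction in which the jaws open and shut, and the axes are right-handed (so a half turn about x gives the same grasp; the last joint's range is limited). The gripper opens to 85 mm and grips with 20 to 120 N. Pads are 22 mm wide; open, the fingers measure 114 mm over their backs; the gripper's body (76 mm by 85 mm) begins 54 mm behind the grasp point. The pads swing forward as they close: fully open they stand 13 mm farther back than shut.
Start: joints at [1.167, 0.048, 0.099, 1.622, 0, 1.443], TCP at [142.974, 505.149, 231.312] pointing down, gripper open.
Joint ranges: [-2.91, 2.91], [-0.99, 1.94], [-1.21, 1.42], [-2.12, 2.29], [-1.49, 1.47], [-3.14, 3.14]. Speed limits (rad/s): [2.79, 2.79, 3.14, 3.14, 3.14, 3.14].

## Interface

Orientations are given as a rotation vector (axis times angle).
In Python, from rig import arm gives the robot as it stands.
- The arm moves only by the tool play_rows, never from a script. Its argument "increments" is a list of rows, each a list of 3 entries, a list of its own where there are three numbers: the opening, from 0 (shut) to 1 (fully open), then the shift along the tool's x, y, z in units of 25 mm (1.0 is 25 mm), then the turn about the tool's x in units of 10 degrees (1.0 is 10 degrees). In form: [[jaw, [tx, ty, tz], yaw], ...]. A call has 1 to 8 rows; each row shifts and turns the commanded pose from where the row before left it, along the tool's axes as they then stand; what a row does not reach is not made up. A row lasts 1/8 s, in which the tool goes at most 62.5 mm and 10.7 degrees, less where a joint would pass 70% of its speed; a pose out of reach is approached as far as the arm can. A call is refused whole if a number of a shift passes 1 or a number of a turn 1, either way. A call with a gripper value outside its range is refused whole. The fingers move at their own pace and stop on an object; "grip_force" is the grip in N (left out, the last holds). Time passes only in rows, so rows that do not move let the fingers close. It gives the time, the measured TCP pose, the force and the opening at its end, in the units of the state.
- arm.get_obs(): the state, without advancing time (a new reading comes with each control period).
- arm.grab_frame(name): name is "scene" or "top" or "wrist"; returns (picture, depth): 420x560x3 uint8, blue, green, red; 420x560 float32, mm along the optical axis (not along the pixel's ray), 0 where there is no reading.
- arm.get_calibration(name): a dict with "vfov" (degrees; the focal length in pixels is half the picture's height over the tangent of half this angle, whatever the lens; pixels are square), "cx", "cy" (the principal point, pixels), "k1" (the pictures are not rectified: a ray, as slopes to the right and down, at radius r is drawn at 1 + k1 r^2 times it, then the intrinsics apply), "rvec" (rotation vector, rad) and "tvec" (3), from world to camera coordinates, as OpenCV has them. Camera axes: x right, y down, z forward; pixel columns grow to the right and rows downward; lengths in mm; the calibration is good to about 2 mm. A picture is of the moment at which its call begins: read the wrist's pose just before it. get_calibration takes no time and is no camera call; for the wrist camera it gives the pose at the moment of the call.
- arm.hand_in(): hands the job in, once; it reports no verdict.
Trained networks look in the newest picture that a camera, given by its name, has taken for a name from the list of things; names that differ only in an ending like _2 or _b are one class to them, and where a whole thing is asked for, a point or a joint stands for the part that bears it (a point fixed in the world has none). Each returns a list of dicts, best first, with "confidence" (0 to 1); they miss things now and then, are a little off and sometimes report something else, mostly with a low value. They report only what shows in the picture. A call takes as long as a camera call.
- arm.boxes_of(camera, query): "extent" ([left, top, right, bottom] in pixels, round what is visible of it).
- arm.trace(camera, query): "region" (420x560 bool, what is visible of it) and "extent" ([left, top, right, bottom] in pixels, round what is visible of it).
The state is a dict: "time_s": time; "joint_pos": joint angles; "qd": joint speeds; "joint_torque": joint torques, N m; "tool_pos": TCP position; "orientation": TCP orientation; "contact_force": force on the tool from outside, world axes, zero at the start; "moment": the same for the moment, N m; "finger_gap": opening from 0.0 (shut) to 1.0 (fully open).
Only numpy, scipy, OpenCV 4.12 (cv2) and the standard library are available. Lean on these libraries where they do the work, as an engineer would, in place of code of your own. Each camera call takes 0.05 s, during which the arm holds its last target. There are 200 camera calls.

## Working session

There is one attempt and no reset: what is moved stays moved. The work goes in short steps, Python scripts to look and compute and a tool call to move; the robot and the scene stay as the last step left them, time stands still between calls to the robot, and variables do not carry over. Pictures are saved under pics/ and viewed, about 8 in all and at most 12, crops included, and the job is handed in when it is done.

Besides the shell and the picture viewer there is one more tool, called after "Emit:" by a JSON object that holds its "op" and its "data", one argument or row to a line. play_rows: Moves the arm, as the interface text tells. Its arguments: {"type":"object","properties":{"increments":{"type":"array"},"grip_force":{"type":"number"}},"required":["increments"]}

```bash
ls; mkdir -p pics; cat > h.py <<'E'
import numpy as np, cv2
from rig import arm
def K(c):
    f=210/np.tan(np.radians(c['vfov'])/2); return f,c['cx'],c['cy']
def cloud(name):
    img,d=arm.grab_frame(name); c=arm.get_calibration(name); f,cx,cy=K(c)
    v,u=np.mgrid[0:420,0:560]; xd=(u-cx)/f; yd=(v-cy)/f
    x,y=xd.copy(),yd.copy()
    for _ in range(8):
        s=1+c['k1']*(x*x+y*y); x,y=xd/s,yd/s
    P=np.dstack([x*d,y*d,d])
    R=cv2.Rodrigues(np.array(c['rvec'],float))[0]; t=np.array(c['tvec'],float)
    W=(P-t)@R
    W[d<=0]=np.nan
    return img,d,W,c
def proj(p,c):
    f,cx,cy=K(c); R=cv2.Rodrigues(np.array(c['rvec'],float))[0]
    q=R@np.array(p,float)+np.array(c['tvec'],float); x,y=q[0]/q[2],q[1]/q[2]; s=1+c['k1']*(x*x+y*y)
    return x*s*f+cx,y*s*f+cy
E
python3 - <<'E'
from h import *
o=arm.get_obs();print({k:np.round(v,3).tolist() for k,v in o.items()})
for n in ['top','scene']:
    img,d,W,c=cloud(n); cv2.imwrite(f'pics/{n}0.png',img); np.savez(f'{n}0.npz',W=W,img=img)
    for q in ['choke_knob','choke_pivot','primer_top','socket_mid','engine']:
        try:
            for r in arm.trace(n,q)[:2]:
                m=r['region']; print(n,q,round(r['confidence'],2),np.round(r['extent']),np.round(np.nanmedian(W[m],0)),np.round(np.nanpercentile(W[m],[2,98],axis=0)).tolist())
        except Exception as e: print(q,e)
E
```

```text
pics
{'time_s': 0.0, 'joint_pos': [1.167, 0.049, 0.098, 1.622, -0.0, 1.443], 'qd': [0.001, -0.0, 0.0, -0.0, 0.001, 0.001], 'joint_torque': [-0.002, -33.879, 32.001, 0.02, -0.0, 0.0], 'tool_pos': [142.731, 504.593, 230.116], 'orientation': [0.215, 1.561, -0.218], 'contact_force': [-0.059, 0.752, 0.193], 'moment': [-0.008, -0.009, 0.012], 'finger_gap': 1.001}
top choke_knob 0.83 [219. 176. 257. 221.] [ 587. -107.  161.] [[549.0, -139.0, 158.0], [624.0, -77.0, 197.0]]
top choke_pivot 0.76 [  1. 114. 297. 305.] [560.  47. 150.] [[412.0, -191.0, 28.0], [738.0, 256.0, 233.0]]
top primer_top 0.62 [190. 254. 212. 272.] [477. -52. 170.] [[462.0, -68.0, 162.0], [493.0, -35.0, 173.0]]
top socket_mid 0.61 [257. 257. 272. 274.] [ 480. -151.  195.] [[469.0, -161.0, 193.0], [491.0, -139.0, 197.0]]
top engine 0.94 [  0. 110. 299. 302.] [560.  47. 150.] [[412.0, -190.0, 28.0], [738.0, 256.0, 233.0]]
scene choke_knob 0.85 [285. 194. 303. 248.] [ 569. -119.  162.] [[551.0, -133.0, 160.0], [622.0, -77.0, 197.0]]
scene choke_pivot 0.92 [185. 178. 537. 420.] [644.  84. 151.] [[467.0, -169.0, 26.0], [750.0, 276.0, 233.0]]
scene choke_pivot 0.51 [287. 190. 301. 249.] [ 565. -121.  163.] [[534.0, -164.0, 151.0], [621.0, -80.0, 197.0]]
scene primer_top 0.64 [352. 203. 375. 222.] [486. -45. 169.] [[468.0, -62.0, 157.0], [496.0, -32.0, 173.0]]
scene socket_mid 0.84 [313. 166. 328. 196.] [ 487. -143.  182.] [[472.0, -158.0, 154.0], [493.0, -136.0, 197.0]]
scene engine 0.86 [186. 177. 535. 420.] [644.  84. 151.] [[469.0, -168.0, 27.0], [750.0, 275.0, 233.0]]
```

```bash
python3 - <<'E'
from h import *
z=np.load('top0.npz');W=z['W'];img=z['img']
m=(abs(W[...,2]-150)<4).astype(np.uint8); m=cv2.morphologyEx(m,cv2.MORPH_OPEN,np.ones((3,3)))
n,l,s,_=cv2.connectedComponentsWithStats(m); i=1+np.argmax(s[1:,4]); P=W[l==i]
print(cv2.minAreaRect(P[:,:2].astype(np.float32)), np.median(P[:,2]))
m=(abs(W[...,2]-234)<6); P=W[m]; P=P[P[:,1]>0]
A=np.c_[2*P[:,:2],np.ones(len(P))]; print('shroud',cv2.minEnclosingCircle(P[:,:2].astype(np.float32)))
kn=(W[...,2]>185)&(W[...,2]<205); P=W[kn]; P=P[(P[:,0]<700)&(P[:,0]>400)]
print(len(P))
n,l,s,_=cv2.connectedComponentsWithStats(kn.astype(np.uint8))
for i in range(1,n):
    if s[i,4]>20: print(s[i].tolist(),np.round(np.median(W[l==i],0),1),np.round(np.ptp(W[l==i],0)), cv2.minEnclosingCircle(W[l==i][:,:2].astype(np.float32)))
pr=(W[...,2]>168)&(W[...,2]<178)
n,l,s,_=cv2.connectedComponentsWithStats(pr.astype(np.uint8))
for i in range(1,n):
    if s[i,4]>20: print('pr',s[i].tolist(),np.round(np.mean(W[l==i],0),1),np.round(np.ptp(W[l==i],0)))
cv2.imwrite('pics/topcrop.png',cv2.resize(img[90:320,60:400],None,fx=2.3,fy=2.3))
E
```

```text
((555.6082763671875, -89.51420593261719), (218.8843536376953, 177.6182403564453), 3.884577751159668) 149.52521842342384
shroud ((578.8917846679688, 147.10389709472656), 52.648841857910156)
5585
[0, 121, 153, 153, 4234] [557.8  86.3 203.2] [242. 238.  20.] ((577.890380859375, 144.69273376464844), 121.87804412841797)
[246, 208, 12, 12, 109] [ 555.5 -131.5  195.1] [17. 17. 11.] ((556.5816040039062, -130.9468231201172), 8.87431812286377)
[21, 234, 12, 15, 40] [503.  208.8 204.5] [21. 18.  3.] ((503.3187561035156, 211.6531524658203), 12.387164115905762)
[81, 240, 10, 9, 27] [502.9 117.3 204.7] [12. 14.  2.] ((501.87945556640625, 116.37654876708984), 7.5477166175842285)
[255, 256, 17, 17, 227] [ 480.  -150.8  194.7] [24. 24.  6.] ((480.05322265625, -150.6109161376953), 12.88498306274414)
pr [89, 124, 71, 163, 839] [528.8  59.9 173.6] [262. 101.  10.]
pr [372, 230, 31, 33, 717] [ 513.  -346.9  169.7] [51. 50.  5.]
pr [191, 254, 19, 20, 278] [477.9 -51.2 170.5] [30. 28.  7.]
pr [43, 268, 45, 9, 67] [455.3 156.3 173.5] [11. 75. 10.]
```

View pics/topcrop.png

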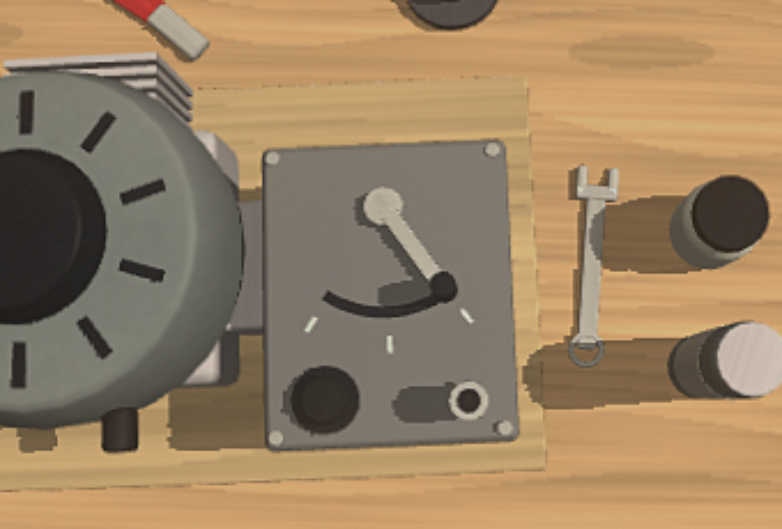

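View pics/scene0.png

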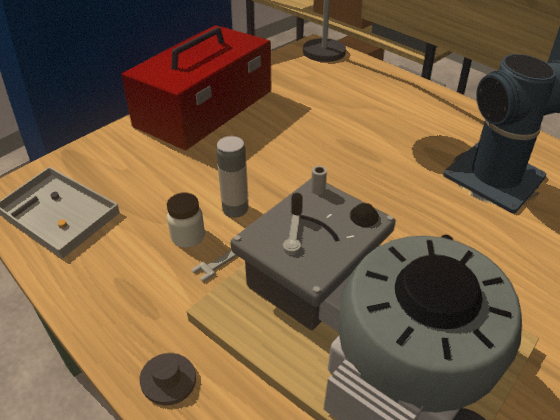

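```bash
python3 - <<'E'
from h import *
o=arm.get_obs();R=cv2.Rodrigues(np.array(o['orientation']))[0]
print(R.round(3), 'yaw of tool y deg',np.degrees(np.arctan2(R[1,1],R[0,1])))
z=np.load('top0.npz')['W']; print('max z near shroud',np.nanmax(np.where((abs(z[...,0]-580)<140)&(abs(z[...,1]-147)<140),z[...,2],0)))
d=np.array([530,-210,290])-o['tool_pos']; print('tool shift/25',(R.T@d/25).round(2))
E
```

```text
[[ 0.     0.272  0.962]
 [ 0.     0.962 -0.272]
 [-1.     0.     0.   ]] yaw of tool y deg 74.19742397674177
max z near shroud 236.93041259520407
tool shift/25 [ -2.35 -23.31  22.69]
```

Emit:
{"op": "play_rows", "data": {
  "increments": [
    [0,[-0.8,-1,0.5],0],
    [0,[-0.8,-1,1],0],
    [0,[-0.8,-1,1],0],
    [0,[0,-1,1],0],
    [0,[0,-1,1],0],
    [0,[0,-1,1],0],
    [0,[0,-1,1],0],
    [0,[0,-1,1],0]
  ],
  "grip_force": 20
}}

```text
time_s: 1.6
tool_pos: [269.4, 260.7, 291.5]
orientation: [0.217, 1.559, -0.216]
contact_force: [-0.6, 0.3, 0.5]
finger_gap: 0.0
```

Emit:
{"op": "play_rows", "data": {
  "increments": [
    [0,[0,-1,1],0],
    [0,[0,-1,1],0],
    [0,[0,-1,1],0],
    [0,[0,-1,1],0],
    [0,[0,-1,1],0],
    [0,[0,-1,1],0],
    [0,[0,-1,1],0],
    [0,[0,-1,1],0]
  ]
}}

```text
time_s: 2.6
tool_pos: [407.4, 13.6, 291.6]
orientation: [0.217, 1.559, -0.217]
contact_force: [0.5, 0.2, 0.5]
finger_gap: 0.003
```

Emit:
{"op": "play_rows", "data": {
  "increments": [
    [0,[0,-1,1],0],
    [0,[0,-1,1],0],
    [0,[0,-1,1],0],
    [0,[0,-1,1],0],
    [0,[0,0,0],-1],
    [0,[0,0,0],-1],
    [0,[0,0,0],0]
  ]
}}

```text
time_s: 3.48
tool_pos: [475.9, -108.9, 291.3]
orientation: [-0.056, 1.57, 0.056]
contact_force: [-0.6, -0.2, 0.5]
finger_gap: 0.0
```

```bash
cat > st.py <<'E'
from h import *
import sys
o=arm.get_obs();R=cv2.Rodrigues(np.array(o['orientation']))[0]
print('t',o['time_s'],'pos',np.round(o['tool_pos'],1),'F',np.round(o['contact_force'],1),'gap',o['finger_gap'],'yaw',np.degrees(np.arctan2(R[1,1],R[0,1])).round(1),'tilt',R[:,0].round(3))
if len(sys.argv)>3:
    print('units',(R.T@(np.array([float(a) for a in sys.argv[1:4]])-o['tool_pos'])/25).round(2))
E
python3 st.py 560 -168 290
```

```text
t 3.475 pos [ 475.9 -108.9  291.3] F [-0.6 -0.2  0.5] gap 0.00031841502074391923 yaw 94.1 tilt [ 0.  0. -1.]
units [ 0.05 -2.6   3.19]
```

Emit:
{"op": "play_rows", "data": {
  "increments": [
    [0,[0,-0.9,0.8],0],
    [0,[0,-0.9,0.8],0],
    [0,[0,-0.8,0.8],0],
    [0,[0,-0.1,0.7],0],
    [0,[0,0,0],0]
  ]
}}

```text
time_s: 4.1
tool_pos: [558.7, -170.4, 290.4]
orientation: [-0.056, 1.571, 0.056]
contact_force: [0.9, -0.6, -0.0]
finger_gap: 0.002
```

Emit:
{"op": "play_rows", "data": {
  "increments": [
    [0,[1,0,0],0],
    [0,[1,0,0],0],
    [0,[1,0,0],0],
    [0,[1,0,0],0],
    [0,[0.8,0,0],0],
    [0,[0,0,0],0]
  ]
}}

```text
time_s: 4.85
tool_pos: [556.2, -169.4, 169.5]
orientation: [-0.055, 1.574, 0.058]
contact_force: [-0.9, 0.4, 0.3]
finger_gap: 0.001
```

```bash
python3 st.py 557 -160 170; python3 - <<'E'
from h import *
a=arm.grab_frame('scene')[0]; b=arm.grab_frame('wrist')[0]
cv2.imwrite('pics/c1.png',np.hstack([cv2.resize(a[110:310,170:400],(460,400)),cv2.resize(b,(340,400))]))
E
```

```text
t 4.85 pos [ 556.2 -169.4  169.5] F [-0.9  0.4  0.3] gap 0.0009907497611487785 yaw 94.1 tilt [-0.004  0.002 -1.   ]
units [-0.02  0.37  0.06]
```

View pics/c1.png

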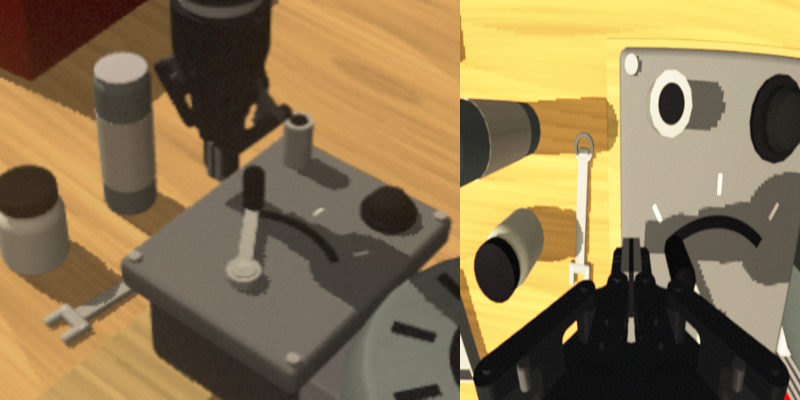

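Emit:
{"op": "play_rows", "data": {
  "increments": [
    [0,[-0.25,0.15,0],0],
    [0,[0,0.15,0],0],
    [0,[0,0.1,0],0],
    [0,[0,0.1,0],0],
    [0,[0,0.1,0],0],
    [0,[0,0,0],0]
  ]
}}

```text
time_s: 5.7
tool_pos: [557.0, -155.2, 177.4]
orientation: [-0.058, 1.57, 0.058]
contact_force: [-0.1, 0.5, 0.8]
finger_gap: 0.006
```

Emit:
{"op": "play_rows", "data": {
  "increments": [
    [0,[0,0.1,-0.03],0],
    [0,[0,0.1,-0.03],0],
    [0,[0,0.1,-0.03],0],
    [0,[0,0,0],0]
  ]
}}

```text
time_s: 6.2
tool_pos: [554.3, -151.3, 177.8]
orientation: [-0.062, 1.57, 0.051]
contact_force: [0.7, -7.7, -0.6]
finger_gap: -0.001
```

Emit:
{"op": "play_rows", "data": {
  "increments": [
    [0,[0,0.1,-0.04],0],
    [0,[0,0.1,-0.04],0],
    [0,[0,0,0],0]
  ]
}}

```text
time_s: 6.58
tool_pos: [551.9, -148.1, 178.0]
orientation: [-0.063, 1.57, 0.047]
contact_force: [0.4, -11.2, -0.9]
finger_gap: 0.001
```

Emit:
{"op": "play_rows", "data": {
  "increments": [
    [0,[0,0.1,-0.05],0],
    [0,[0,0.1,-0.05],0],
    [0,[0,0.1,-0.05],0],
    [0,[0,0,0],0]
  ]
}}

```text
time_s: 7.08
tool_pos: [546.8, -137.1, 177.7]
orientation: [-0.058, 1.571, 0.055]
contact_force: [-0.7, -0.4, 0.7]
finger_gap: -0.001
```

Emit:
{"op": "play_rows", "data": {
  "increments": [
    [0,[0,0.1,-0.04],0],
    [0,[0,0.1,-0.04],0],
    [0,[0,0.1,-0.04],0],
    [0,[0,0,0],0]
  ]
}}

```text
time_s: 7.58
tool_pos: [544.3, -127.8, 177.6]
orientation: [-0.057, 1.569, 0.059]
contact_force: [0.2, -0.8, 0.9]
finger_gap: -0.006
```

Emit:
{"op": "play_rows", "data": {
  "increments": [
    [0,[0,0.12,-0.03],0],
    [0,[0,0.12,-0.03],0],
    [0,[0,0.12,-0.03],0],
    [0,[0,0.12,0],0],
    [0,[0,0.1,0],0],
    [0,[0,0,0],0]
  ]
}}

```text
time_s: 8.32
tool_pos: [540.8, -114.1, 177.6]
orientation: [-0.057, 1.57, 0.058]
contact_force: [0.1, -1.1, 0.1]
finger_gap: 0.002
```

Emit:
{"op": "play_rows", "data": {
  "increments": [
    [0,[0,0.1,0],0],
    [0,[0,0.1,0],0],
    [0,[0,0.1,0.02],0],
    [0,[0,0,0],0]
  ]
}}

```text
time_s: 8.82
tool_pos: [540.8, -106.6, 177.6]
orientation: [-0.057, 1.57, 0.058]
contact_force: [-0.3, 0.0, -0.2]
finger_gap: -0.005
```

Emit:
{"op": "play_rows", "data": {
  "increments": [
    [0,[0,0.1,0.02],0],
    [0,[0,0.1,0.03],0],
    [0,[0,0,0],0]
  ]
}}

```text
time_s: 9.2
tool_pos: [540.9, -103.6, 177.7]
orientation: [-0.06, 1.572, 0.054]
contact_force: [-2.6, -5.9, 1.4]
finger_gap: -0.001
```

Emit:
{"op": "play_rows", "data": {
  "increments": [
    [0,[0,0.1,0.02],0],
    [0,[0,0.1,0.03],0],
    [0,[0,0.1,0.03],0],
    [0,[0,0,0],0]
  ]
}}

```text
time_s: 9.7
tool_pos: [540.9, -100.2, 178.0]
orientation: [-0.065, 1.575, 0.045]
contact_force: [-6.4, -14.7, 2.3]
finger_gap: 0.003
```

Emit:
{"op": "play_rows", "data": {
  "increments": [
    [0,[0,0.1,0.03],0],
    [0,[0,0.1,0.04],0],
    [0,[0,0,0],0]
  ]
}}

```text
time_s: 10.07
tool_pos: [543.4, -91.0, 177.7]
orientation: [-0.059, 1.572, 0.054]
contact_force: [-2.2, -4.4, 1.4]
finger_gap: -0.001
```

Emit:
{"op": "play_rows", "data": {
  "increments": [
    [0,[0,0.1,0.04],0],
    [0,[0,0.1,0.04],0],
    [0,[0,0,0],0]
  ]
}}

```text
time_s: 10.45
tool_pos: [546.4, -83.1, 177.5]
orientation: [-0.056, 1.569, 0.059]
contact_force: [0.0, 0.2, 0.0]
finger_gap: -0.004
```

Emit:
{"op": "play_rows", "data": {
  "increments": [
    [0,[0,0.1,0.04],0],
    [0,[0,0.1,0.04],0],
    [0,[0,0,0],0]
  ]
}}

```text
time_s: 10.82
tool_pos: [547.9, -78.2, 177.6]
orientation: [-0.058, 1.57, 0.059]
contact_force: [0.7, 1.1, -1.1]
finger_gap: 0.002
```

```bash
python3 - <<'E'
from h import *
a,d,W,c=cloud('scene'); b=cloud('top')[0]
cv2.imwrite('pics/c2.png',np.hstack([cv2.resize(a[140:290,210:380],(453,400)),cv2.resize(b[140:310,150:300],(347,400))]))
for r in arm.trace('scene','choke_knob')[:1]:
    P=W[r['region']];P=P[P[:,2]>175]; print(r['confidence'],np.nanmedian(P,0),np.ptp(P,0),len(P))
E
```

```text
0.88 [553.19352571 -47.15745698 190.82738623] [17.16976848 16.83505349 23.03685758] 161
```

View pics/c2.png

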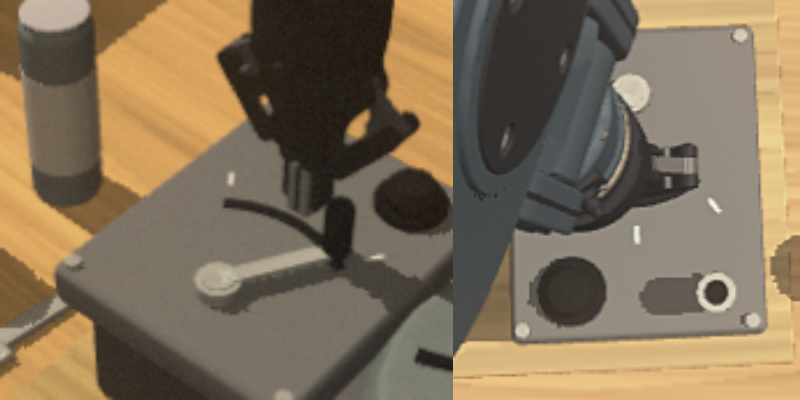

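Emit:
{"op": "play_rows", "data": {
  "increments": [
    [0,[0,0.1,0.04],0],
    [0,[0,0.1,0.04],0],
    [0,[0,0.08,0.02],0],
    [0,[0,0,0],0]
  ]
}}

```text
time_s: 11.48
tool_pos: [549.7, -71.5, 177.6]
orientation: [-0.058, 1.57, 0.058]
contact_force: [0.4, 0.5, 0.5]
finger_gap: 0.002
```

Emit:
{"op": "play_rows", "data": {
  "increments": [
    [0,[0,0.08,0.02],0],
    [0,[0,0,0],0]
  ]
}}

```text
time_s: 11.72
tool_pos: [549.9, -70.8, 177.6]
orientation: [-0.059, 1.57, 0.055]
contact_force: [-0.3, -3.2, -0.2]
finger_gap: 0.003
```

Emit:
{"op": "play_rows", "data": {
  "increments": [
    [0,[0,0.08,0],0],
    [0,[0,0,0],0],
    [0,[0,0,0],0]
  ]
}}

```text
time_s: 12.1
tool_pos: [549.9, -70.5, 177.6]
orientation: [-0.061, 1.57, 0.052]
contact_force: [0.5, -8.6, -0.3]
finger_gap: 0.0
```

Lever is against its stop (2 mm more command moved it only 0.3 mm). Back off, lift, go above the bulb.

Emit:
{"op": "play_rows", "data": {
  "increments": [
    [0,[0,-0.5,0],0],
    [0,[0,-0.5,0],0],
    [0,[-0.9,0,0],0],
    [0,[-0.9,0,0],0],
    [0,[-0.9,0,0],0],
    [0,[0,0,0],0]
  ]
}}

```text
time_s: 12.85
tool_pos: [552.9, -93.1, 247.3]
orientation: [-0.058, 1.566, 0.057]
contact_force: [-0.2, 0.1, 0.2]
finger_gap: 0.003
```

Emit:
{"op": "play_rows", "data": {
  "increments": [
    [0,[0,0.4,-0.95],0],
    [0,[0,0.4,-0.95],0],
    [0,[0,0.4,-0.9],0],
    [0,[0,0,0],0],
    [0,[0,0,0],0]
  ]
}}

```text
time_s: 13.48
tool_pos: [480.0, -68.0, 244.3]
orientation: [-0.057, 1.57, 0.058]
contact_force: [0.9, 0.1, 0.6]
finger_gap: 0.0
```

```bash
python3 st.py 477.8 -50.5 185; python3 - <<'E'
from h import *
a,d,W,c=cloud('scene')
for q in ['choke_knob','primer_top']:
  for r in arm.trace('scene',q)[:1]:
    P=W[r['region']];P=P[P[:,2]>(175 if q[0]=='c' else 166)]; print(r['confidence'],np.nanmedian(P,0),len(P))
E
```

```text
t 13.475 pos [480.  -68.  244.3] F [0.9 0.1 0.6] gap 8.409424607898598e-05 yaw 94.2 tilt [-0.  0. -1.]
units [ 2.37  0.7  -0.04]
0.71 [555.59979072 -43.65083586 190.75477158] 154
0.72 [ 515.26903388 -344.71303411  169.68342461] 328
```

Emit:
{"op": "play_rows", "data": {
  "increments": [
    [0,[0,0.7,-0.05],0],
    [0,[0.9,0,0],0],
    [0,[0.9,0,0],0],
    [0,[0.6,0,0],0],
    [0,[0,0,0],0]
  ]
}}

```text
time_s: 14.25
tool_pos: [476.2, -49.7, 183.7]
orientation: [-0.057, 1.573, 0.059]
contact_force: [-1.1, 0.9, 0.3]
finger_gap: -0.0
```

Emit:
{"op": "play_rows", "data": {
  "increments": [
    [0,[0.1,0,0],0],
    [0,[0.1,0,0],0],
    [0,[0.1,0,0],0],
    [0,[0.1,0,0],0],
    [0,[0,0,0],0]
  ]
}}

```text
time_s: 14.88
tool_pos: [477.0, -50.5, 174.8]
orientation: [-0.057, 1.57, 0.058]
contact_force: [-0.4, 0.4, -0.8]
finger_gap: 0.0
```

Emit:
{"op": "play_rows", "data": {
  "increments": [
    [0,[0.1,0,0],0],
    [0,[0.1,0,0],0],
    [0,[0.1,0,0],0],
    [0,[0.1,0,0],0],
    [0,[0,0,0],0]
  ]
}}

```text
time_s: 15.5
tool_pos: [477.3, -50.5, 165.5]
orientation: [-0.058, 1.569, 0.057]
contact_force: [-1.4, 0.0, 4.1]
finger_gap: -0.001
```

Emit:
{"op": "play_rows", "data": {
  "increments": [
    [0,[0.1,0,0],0],
    [0,[0,0,0],0]
  ]
}}

```text
time_s: 15.75
tool_pos: [477.3, -50.5, 164.0]
orientation: [-0.058, 1.569, 0.057]
contact_force: [-2.5, 0.7, 8.7]
finger_gap: 0.003
```

Emit:
{"op": "play_rows", "data": {
  "increments": [
    [0,[0.1,0,0],0],
    [0,[0,0,0],0],
    [0,[0,0,0],0]
  ]
}}

```text
time_s: 16.12
tool_pos: [477.4, -50.5, 163.8]
orientation: [-0.058, 1.567, 0.057]
contact_force: [-6.3, 0.5, 16.4]
finger_gap: -0.002
```

Emit:
{"op": "play_rows", "data": {
  "increments": [
    [0,[-0.3,0,0],0],
    [0,[-0.5,0,0],0],
    [0,[-1,0,0],0],
    [0,[-1,0,0],0],
    [0,[-1,0,0],0],
    [0,[-1,0,-1],0],
    [0,[0,0,-1],0],
    [0,[0,0,0],0]
  ]
}}

```text
time_s: 17.12
tool_pos: [426.7, -54.1, 280.4]
orientation: [-0.057, 1.57, 0.057]
contact_force: [0.4, 0.2, -0.6]
finger_gap: 0.0
```

Emit:
{"op": "play_rows", "data": {
  "increments": [
    [0,[0,0,-1],0],
    [0,[0,0,-1],0],
    [0,[0,0,-1],0],
    [0,[0,0,0],0],
    [0,[0,0,0],0]
  ]
}}

```text
time_s: 17.75
tool_pos: [353.4, -59.7, 279.6]
orientation: [-0.057, 1.57, 0.058]
contact_force: [0.1, 0.8, 0.6]
finger_gap: -0.001
```

```bash
python3 st.py; python3 - <<'E'
from h import *
a,_,Ws,_=cloud('scene'); b,_,W,_=cloud('top'); W0=np.load('top0.npz')['W']; S0=np.load('scene0.npz')['W']
cv2.imwrite('pics/c3.png',np.hstack([cv2.resize(a[130:290,180:390],(450,343)),cv2.resize(b[140:310,150:310],(323,343))]))
def top(W,c,r,z0,z1):
    m=(np.hypot(W[...,0]-c[0],W[...,1]-c[1])<r)&(W[...,2]>z0)&(W[...,2]<z1); return np.round(W[m].mean(0),1) if m.any() else None, m.sum()
for n,A,B in (('top',W0,W),('scene',S0,Ws)):
    print(n,'knob',top(B,(552,-47),25,185,205)[0],'primer',top(A,(478,-51),22,165,180),top(B,(478,-51),22,165,180),'socket',top(A,(480,-151),25,190,200),top(B,(480,-151),25,190,200),'can',top(A,(513,-347),45,160,180),top(B,(513,-347),45,160,180))
E
```

```text
t 17.75 pos [353.4 -59.7 279.6] F [0.1 0.8 0.6] gap -0.0012275726650230554 yaw 94.2 tilt [ 0.  0. -1.]
top knob [550.  -49.5 194.8] primer (array([477.5, -51.4, 169.7]), np.int64(358)) (array([477.2, -51.5, 169.7]), np.int64(362)) socket (array([ 480.1, -150.8,  194.8]), np.int64(227)) (array([ 480.1, -150.9,  194.7]), np.int64(226)) can (array([ 512.9, -346.1,  169. ]), np.int64(836)) (array([ 512.8, -346.1,  169.2]), np.int64(826))
scene knob [553.8 -44.8 193.1] primer (array([482.4, -46.3, 170. ]), np.int64(245)) (array([482.3, -46.5, 170. ]), np.int64(242)) socket (array([ 482.4, -147.6,  194.9]), np.int64(139)) (array([ 482.2, -147.5,  194.9]), np.int64(139)) can (array([ 516.5, -341.3,  168.2]), np.int64(428)) (array([ 517. , -341.6,  168.1]), np.int64(429))
```

View pics/c3.png

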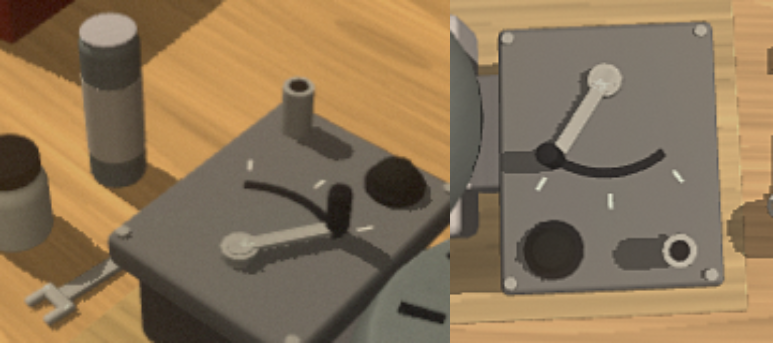

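```bash
python3 -c "
from rig import arm
print(arm.hand_in())"
```

```text
the job is handed in; nothing more can be done
None
```

The choke lever is at its far stop and the primer bulb was pressed fully down and has come back up. I handed the job in at about 18 s of robot time; the system gave no verdict.

- **Choke:** I pushed the lever with the shut fingertips past both clicks. The highest force I read was about 16 N, though readings came only at the end of each move. At the end, commanding 2 mm more moved the fingers only 0.3 mm, so it was on the stop. From the last top picture the lever is at about 1.16–1.18 rad, within a few hundredths of 1.2 but close to the 1.14 limit. The side camera had put it nearer 1.23 rad.
- **Primer:** I pressed it about 8 mm down until it bottomed, at about 16 N, held for roughly 0.25 s, then let go. Its top reads the same height as before, 169.7 mm in both pictures.
- **Other things on the bench:** The socket and spray can are within 0.5 mm of where they stood. For the jar and wrench I only looked at the picture: both show in place, but I did not measure them.
- **End state:** The arm is clear of everything and the force reading is about zero.

One detection was wrong: while the gripper blocked the view, the network reported the spray can as the primer bulb. I ignored it and used the engine geometry and the first pictures, which agreed to about 2 mm.

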